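# Open the lube valve, snap the grease coupler onto the leaning nipple and hold it

## Task

On the lubrication block, turn the black valve knob clockwise until it clicks past its detent and points to the green dot. Then lift the orange grease coupler out of its blue stand, press it squarely onto the leaning brass nipple, in line with it, until the nipple snaps down to its stop, and finish while still gripping the coupler and holding it pressed there against the spring: do not let go or back off. Leave the other tools and supplies on the bench where they are.

Things in the scene. Friction and masses are not known exactly. Their poses are not given: they have to be found in the camera images.
- lube_block: Lubrication block, fixed to the bench: steel base plate 90 x 200 x 10 mm, aluminium body 72 x 180 mm on it, top 35 mm above the bench. Origin: centre of its underside; x to its rear, y to its left, z up; it may be yawed. The valve knob sits at y = +52 mm; at y = -52 mm a steel boss 30 mm across, leaning 25 degrees towards the block's front (-x), carries the nipple.
- valve (a joint): Angle of the valve knob in rad, clockwise from above positive. 0: closed (white mark to the red dot, at the block's front). The knob has a detent at 0 and one at 1.2 (open, white mark at the green dot); it resists with up to 0.15 N m until 0.6 and then snaps on to 1.2 by itself; stop at 1.3.
- valve_grip (a point): Point on the vertical axis of the black valve knob, 72 mm above the bench, where to grip it. The grip is an upright bar 42 mm long, 14 mm wide, its top 7 mm above this point, on a 44 mm round disc whose top is 23 mm below this point. The point's x axis runs along the bar (white mark on its -x half), z up; it turns with the knob.
- nipple (a joint): How far the brass nipple is pushed into its boss along its axis, in m: 0 out, 0.0085 at its stop. Sprung: resistance rises to about 11 N at 1.7 mm, then it snaps (drops to about 3 N at 6.3 mm), and rises to about 13 N at the stop. It springs back when let go.
- nipple_tip (a point): Top of the domed head of the brass nipple (head 10 mm across, 15 mm long, on an 8.4 mm stem; tip 28 mm above the boss face when out, about 82 mm above the bench). Its z axis is the nipple's axis, pointing out of the boss, 25 degrees from vertical; it moves down with the nipple.
- stand: Blue plastic stand fixed to the bench, 75 x 75 x 45 mm, with a round well 32 mm across and 39 mm deep from the top. Origin: centre of its underside.
- coupler: Grease coupler, 100 mm long, upright in the stand at the start. Origin: centre of its open mouth (lower end); z along its axis to the orange handle. Flared mouth 29 mm outside, opening 21 mm narrowing to a 13 mm bore 6 mm in; sleeve 23 mm across; flange 42 mm across at z = 34 to 40 mm rests on the stand; orange handle 26 mm across, z = 40 to 96 mm. Its yaw does not matter.
- coupler_seat (a point): Flat floor of the coupler's bore, on its axis, 16 mm inside the mouth: it meets the tip of the nipple when seated.
- coupler_grip (a point): Where to grip the orange handle: on the coupler's axis, 66 mm from the mouth, 26 mm above the flange's upper face, 34 mm below its top end. The coupler weighs about 0.22 kg (varies).
- screwdriver: Bystander: screwdriver with red handle, lying. Origin on it, on the bench.
- wrench: Bystander: steel wrench, lying. Origin on it, on the bench.
- oil_bottle: Bystander: green oil bottle with red cap, 52 mm across, 130 mm tall. Origin: centre of its underside.
- spool: Bystander: grey spool 60 mm across, 40 mm tall. Origin: centre of its underside.
- meter: Bystander: black hand meter 150 x 75 x 32 mm, lying. Origin: centre of its underside.
- parts_bin: Bystander: red open bin 160 x 110 x 60 mm. Origin: centre of its underside.

How it is judged:
By the outcome, as a careful person would: the job done as asked, in the order asked, and still so for the second after the job is handed in, while the arm keeps its last pose, push and grip.
It also fails if it takes over 56 s, if anything falls off the work surface, if the arm or the gripper's body presses on something with over 40 N, if the wrist force passes 120 N, or if a joint passes its speed limit or range.

## Robot

A 6-joint arm with a two-finger parallel gripper is mounted at the origin on the work surface. World frame = base frame: x ahead of the robot, y to its left, z up, the work surface at z = 0. Lengths are in mm, angles in rad, forces in N, time in s.
With the tool pointing down it reaches from about 250 to 850 mm from the base axis. Payload 12.5 kg.
Tool frame: the origin (TCP) lies at the very end of the fingers, on their centre line; the grasp point (between the pads) lies 19 mm behind it; z points along the fingers, y is the line along which they close (so a half turn about z gives the same grasp; the last joint's range is limited). The gripper opens to 93 mm and grips with 3 to 60 N. Pads are 15 mm wide; open, the fingers measure 128 mm over their backs; the gripper's body (75 mm by 188 mm) begins 65 mm behind the grasp point.
Start: joints at [1.259, 0.351, 1.652, -0, 1.139, -0.085], TCP at [123.642, 535.908, 218.633] pointing down, gripper open.
Joint ranges: [-2.75, 2.75], [-0.79, 2.1], [0.01, 2.65], [-1.57, 4.71], [0.07, 3.14], [-2.87, 2.87]. Speed limits (rad/s): [2.22, 2.22, 2.79, 3.14, 3.14, 3.14].

## Interface

Orientations are given as a unit quaternion [x, y, z, w].
In Python, from plant import read_state, capture, get_calibration, job_done gives the robot as it stands.
- The arm moves only by the tool drive_tool, never from a script. Its argument "plan" is a list that holds one entry, the list of rows, each a list of 5 numbers: the finger opening in mm, from 0 to 93, then the shift along the tool's x, y, z in units of 40 mm (1.0 is 40 mm), then the turn about the tool's z in rad. A call has 1 to 20 rows; each row shifts and turns the commanded pose from where the row before left it, along the tool's axes as they then stand; what a row does not reach is not made up. A row lasts 1/10 s, in which the tool goes at most 50 mm and 8.59 degrees, less where a joint would pass 70% of its speed; a pose out of reach is approached as far as the arm can. A call is refused whole if a number of a shift passes 1 or a number of a turn 0.15, either way. A call with a gripper value outside its range is refused whole. The fingers move at their own pace and stop on an object; the grip force is fixed at half the most. Time passes only in rows, so rows that do not move let the fingers close. It gives the time, the measured TCP pose, the force, the opening and the grip force at its end, in the units of the state.
- read_state(): the state, without advancing time (a new reading comes with each control period).
- capture(name): name is "scene" or "side" or "wrist"; returns (picture, depth): 420x560x3 uint8, blue, green, red; 420x560 float32, mm along the optical axis (not along the pixel's ray), 0 where there is no reading.
- get_calibration(name): a dict with "fx", "fy", "cx", "cy" (pixels), "R" (3x3) and "t" (3): a world point X has camera coordinates R X + t; the wrist camera has in their place "tool_from_camera" (4x4, takes a point from camera to tool coordinates, whose origin is the TCP and whose axes are the flange's). Camera axes: x right, y down, z forward; pixel columns grow to the right and rows downward; lengths in mm; the calibration is good to about 2 mm. A picture is of the moment at which its call begins: read the wrist's pose just before it. get_calibration takes no time and is no camera call.
- job_done(): hands the job in; it is judged then, once.
The state is a dict: "t": time; "joint_positions": joint angles; "dq": joint speeds; "joint_efforts": joint torques, N m; "tcp_pos": TCP position; "tcp_rot": TCP orientation; "wrist_force": force on the tool from outside, world axes, zero at the start; "torque": the same for the moment, N m; "finger_gap": finger opening in mm; "grip_force": force on a finger pad.
Only numpy, scipy, OpenCV 4.12 (cv2) and the standard library are available. Lean on these libraries where they do the work, as an engineer would, in place of code of your own. Each camera call takes 0.05 s, during which the arm holds its last target. There are 200 camera calls.

## Working session

There is one attempt and no reset: what is moved stays moved. The work goes in short steps, Python scripts to look and compute and a tool call to move; the robot and the scene stay as the last step left them, time stands still between calls to the robot, and variables do not carry over. Pictures are saved under pics/ and viewed, at most 10 in all, crops included, and the job is handed in when it is done.

Besides the shell and the picture viewer there is one more tool, called after "Request:" by a JSON object that holds its "fn" and its "kwargs", one argument or row to a line. drive_tool: Moves the arm, as the interface text tells. Its arguments: {"type":"object","properties":{"plan":{"type":"array","items":{"type":"array","items":{"type":"array","items":{"type":"number"}}}}},"required":["plan"]}

```bash
mkdir -p pics; ls; cat > h.py <<'E'
import numpy as np,cv2
from plant import *
from scipy.spatial.transform import Rotation as Ro
def world(n,u,v,d):
    c=get_calibration(n); p=np.array([(u-c['cx'])/c['fx']*d,(v-c['cy'])/c['fy']*d,d])
    return np.array(c['R']).T@(p-np.array(c['t']))
def snap(n,f):
    a,d=capture(n); cv2.imwrite(f'pics/{f}.png',a); np.save(f'{f}.npy',d); return a,d
E
python3 - <<'E'
from h import *
s=read_state(); print(s)
for n in('scene','side'): snap(n,n+'0'); c=get_calibration(n); print(n,-np.array(c['R']).T@c['t'],c['fx'])
print(get_calibration('wrist'))
a=cv2.imread('pics/scene0.png');
E
```

```text
pics
{'t': 0.0, 'joint_positions': array([ 1.25942135e+00,  3.51249132e-01,  1.65240443e+00, -1.69238249e-05,
        1.13909596e+00, -8.45969597e-02]), 'dq': array([ 6.17418500e-04,  4.09608441e-05, -1.04538260e-03, -9.06248267e-04,
       -1.42796542e-03, -2.88187897e-04]), 'joint_efforts': array([ 5.80086908e-04, -4.97319460e+01, -2.85270452e+01,  6.98890421e-02,
        2.56932032e-02, -8.38406277e-05]), 'tcp_pos': array([123.53604805, 535.60244316, 218.10183596]), 'tcp_rot': array([ 1.13142646e-01,  9.93578586e-01, -5.68649821e-04, -1.06242548e-04]), 'wrist_force': array([-0.94658018, -0.61556192, -0.50856659]), 'torque': array([ 0.00704271, -0.01106088, -0.01995105]), 'grip_force': 0.0, 'finger_gap': 92.67745995964913}
scene [1396.74145363  389.36385496  971.34060956] 431.2564951992244
side [  188.52669774 -1301.57970436   846.83095127] 546.6084432468891
{'fx': 305.4588144069495, 'fy': 305.4588144069495, 'cx': 275.9471262389769, 'cy': 205.8346839634521, 'tool_from_camera': array([[-5.21609374e-04, -9.53116707e-01, -3.02602496e-01,
         8.62767357e+01],
       [ 9.99999788e-01, -3.78935805e-04, -5.30197931e-04,
         1.13222816e+00],
       [ 3.90673586e-04, -3.02602708e-01,  9.53116702e-01,
        -1.64933211e+02],
       [ 0.00000000e+00,  0.00000000e+00,  0.00000000e+00,
         1.00000000e+00]])}
```

View pics/scene0.png

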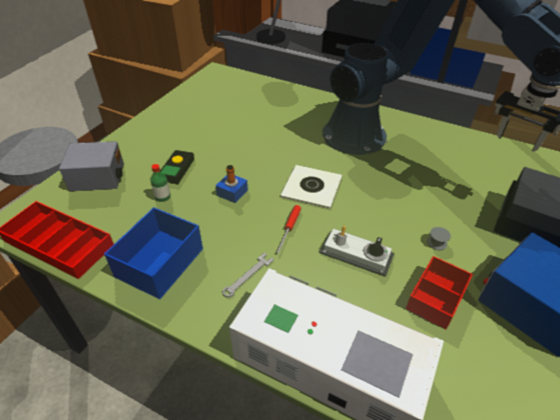

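View pics/side0.png

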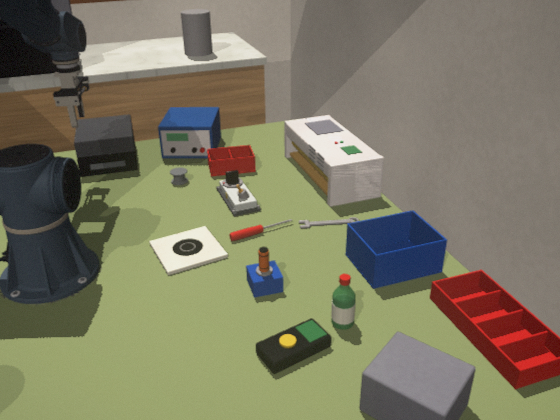

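The scene view shows the block at (357,252), with the nipple near (341,235), the knob near (377,247) and the coupler in its stand at (231,180). In the side view the block is at (238,193) and the coupler at (264,268). Next I'll measure with depth on enlarged crops.

```bash
python3 - <<'E'
from h import *
for n,(u0,v0,u1,v1) in {'scene':(312,220,402,280),'side':(210,160,270,220)}.items():
    d=np.load(n+'0.npy')
    for nm,pts in {'scene':{'h':(231,172),'knob':(377,240),'nip':(341,233),'body':(357,248),'stand':(224,186),'bench':(300,230)},'side':{'h':(264,256),'stand':(270,277),'knob':(232,178),'nip':(240,188),'bench':(200,210)}}.items():
        if nm==n:
            for k,(u,v) in pts.items(): print(n,k,world(n,u,v,d[v,u]).round(1))
A=cv2.imread('pics/scene0.png');B=cv2.imread('pics/side0.png')
f=lambda a,u,v,w,h,k:cv2.resize(a[v:v+h,u:u+w],None,fx=k,fy=k,interpolation=cv2.INTER_CUBIC)
t=np.vstack([np.hstack([f(A,315,220,85,60,4.7)[:280,:396],f(B,205,160,85,60,4.7)[:280,:396]]),np.hstack([f(A,190,155,85,60,4.7)[:280,:396],f(B,225,240,85,60,4.7)[:280,:396]])])
cv2.imwrite('pics/crop0.png',t)
E
```

```text
scene h [ 517.  -233.9   96.6]
scene knob [562.6 268.4  78.1]
scene nip [572.1 166.5  64.7]
scene body [578.2 221.3  34.8]
scene stand [ 532.3 -256.    40.4]
scene bench [558.9  33.2  -1.4]
side h [ 509.  -255.7   96.7]
side stand [ 518.  -270.9   42.4]
side knob [567.7 264.6  55.9]
side nip [566.9 164.2  67.8]
side bench [440.8 192.6  -0.5]
```

View pics/crop0.png

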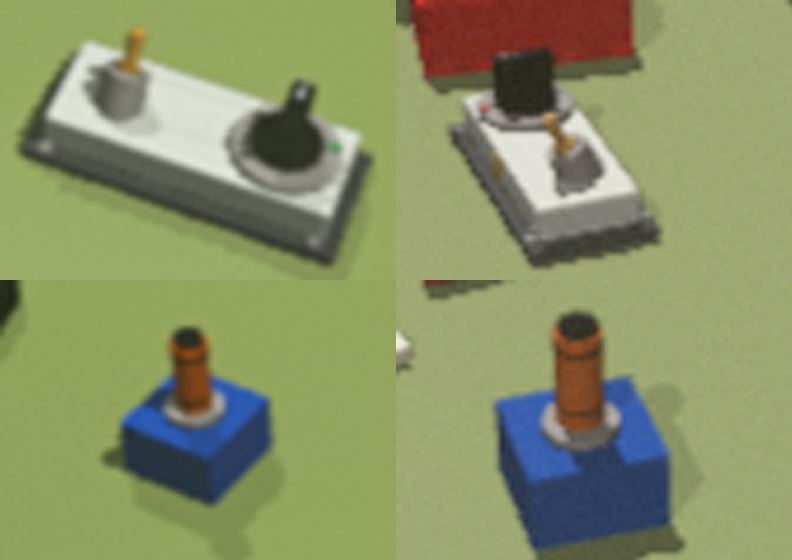

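```bash
cat >> h.py <<'E'
def cloud(n,d,T=None):
    v,u=np.mgrid[:420,:560]; c=get_calibration(n)
    p=np.stack([(u-c['cx'])/c['fx']*d,(v-c['cy'])/c['fy']*d,d],-1)
    if T is None: return (p-np.array(c['t']))@np.array(c['R'])
    q=p@c['tool_from_camera'][:3,:3].T+c['tool_from_camera'][:3,3]
    return q@T[:3,:3].T+T[:3,3]
def T_of(s):
    T=np.eye(4);T[:3,:3]=Ro.from_quat(s['tcp_rot']).as_matrix();T[:3,3]=s['tcp_pos'];return T
E
python3 - <<'E'
from h import *
for n in('scene','side'):
    P=cloud(n,np.load(n+'0.npy')).reshape(-1,3)
    for nm,c,z in(('body',(570,215),(31,39)),('stand',(515,-250),(41,49))):
        m=(np.hypot(P[:,0]-c[0],P[:,1]-c[1])<130)&(P[:,2]>z[0])&(P[:,2]<z[1])
        r=cv2.minAreaRect(P[m][:,:2].astype(np.float32)); print(n,nm,m.sum(),np.round(r[0],1),np.round(r[1],1),r[2],P[m].mean(0))
E
```

```text
scene body 768 [571.1 221.8] [ 74.7 179.1] 1.5143983364105225 [575.84858656 213.51366472  34.60054972]
scene stand 253 [ 509.7 -239.6] [78.6 78.8] 87.5373764038086 [ 516.76903507 -235.90160994   44.57329454]
side body 360 [570.3 214.5] [ 74.2 184.7] 2.096099853515625 [566.07648076 187.6734603   35.15248167]
side stand 426 [ 511.4 -245.7] [81.9 75.9] 86.42196655273438 [ 509.33338547 -253.3867157    44.97686373]
```

Request:
{"fn": "drive_tool", "kwargs": {
  "plan": [
    [[93,-1,-0.46,0,0],[93,-1,-0.46,0,0],[93,-1,-0.46,0,0],[93,-1,-0.46,0,0],[93,-1,-0.46,0,0],[93,-1,-0.46,0,0],[93,-1,-0.46,0,0],[93,-1,-0.46,0,0],[93,-1,-0.46,0,0],[93,-1,-0.46,0,0],[93,-1,-0.46,0,0],[93,-0.8,-0.4,0,0],[93,0,0,0,0],[93,0,0,0,0]]
  ]
}}

```text
t: 1.5
tcp_pos: [534.4, 216.6, 218.1]
tcp_rot: [0.114, 0.994, -0.0, -0.001]
wrist_force: [0.2, -0.5, 0.1]
finger_gap: 93.3
grip_force: 0.0
```

```bash
python3 - <<'E'
from h import *
s=read_state(); a,d=snap('wrist','w1'); T=T_of(s); P=cloud('wrist',d,T); Q=P.reshape(-1,3)
def rect(z0,z1,c,r,nm):
    m=(np.hypot(Q[:,0]-c[0],Q[:,1]-c[1])<r)&(Q[:,2]>z0)&(Q[:,2]<z1)
    x=Q[m]; rr=cv2.minAreaRect(x[:,:2].astype(np.float32)); print(nm,m.sum(),np.round(rr[0],1),np.round(rr[1],1),round(rr[2],2),x.mean(0).round(1))
rect(32,38,(570,217),130,'body'); rect(76,84,(570,268),45,'bar'); rect(74,90,(560,165),45,'nip');rect(62,70,(560,165),45,'nipmid');rect(44,54,(570,268),40,'disc');rect(5,13,(570,217),150,'plate')
cv2.imwrite('pics/w1b.png',cv2.resize(a,(800,600)))
E
```

```text
body 5107 [568.1 219.4] [ 71.8 179. ] 1.94 [565.8 203.1  33.8]
bar 432 [566.4 271.2] [40.8 13.4] 1.86 [566.1 271.1  77.6]
nip 73 [557.1 167.5] [9.8 8.3] 70.7 [556.7 167.9  79.1]
nipmid 14 [566.  171.6] [ 5.5 13.8] 72.73 [567.1 170.2  64.3]
disc 614 [565.4 270.9] [40.3 43.3] 6.69 [564.3 269.6  47.8]
plate 1692 [568.2 219.2] [ 89.6 200.4] 1.95 [537.3 228.    8.8]
```

View pics/w1b.png

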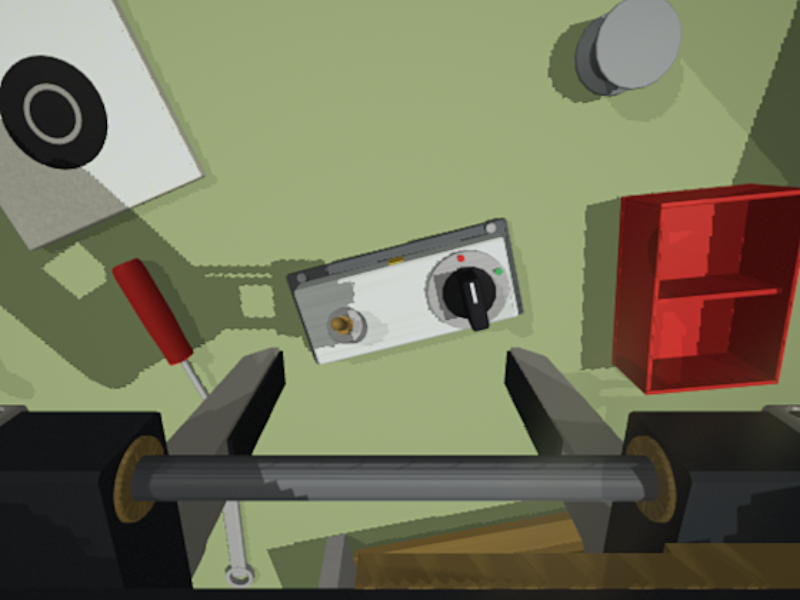

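The wrist view shows the nipple at (342,323), the knob bar at (472,290), red and green dots at (460,258) and (498,271). The block centre is (568.2, 219.3) with a yaw of 1.95°. I'll descend over the knob.

Request:
{"fn": "drive_tool", "kwargs": {
  "plan": [
    [[93,-0.42,0.67,0,-0.13],[93,-0.42,0.67,0,-0.13],[93,0,0,1,0],[93,0,0,1,0],[93,0,0,1,0],[93,0,0,0.8,0],[93,0,0,0.28,0],[93,0,0,0,0],[93,0,0,0,0]]
  ]
}}

```text
t: 2.45
tcp_pos: [576.7, 265.1, 57.1]
tcp_rot: [-0.017, 1.0, 0.0, 0.001]
wrist_force: [1.5, 0.3, 0.2]
finger_gap: 92.7
grip_force: 0.0
```

Request:
{"fn": "drive_tool", "kwargs": {
  "plan": [
    [[93,0.25,0.16,0.04,0],[93,0,0,0,0],[10,0,0,0,0],[10,0,0,0,0],[10,0,0,0,0],[10,0,0,0,0],[10,0,0,0,0],[10,0,0,0,0],[10,0,0,0,0],[10,0,0,0,0]]
  ]
}}

```text
t: 3.45
tcp_pos: [566.0, 270.4, 53.8]
tcp_rot: [-0.017, 1.0, -0.0, -0.0]
wrist_force: [0.5, 0.1, 0.3]
finger_gap: 33.4
grip_force: 0.0
```

Request:
{"fn": "drive_tool", "kwargs": {
  "plan": [
    [[10,0,0,0,0],[10,0,0,0,0],[10,0,0,0,0],[10,0,0,0,0],[10,0,0,0,0],[10,0,0,0,0.1],[10,0,0,0,0.14],[10,0,0,0,0.14],[10,0,0,0,0.14],[10,0,0,0,0.14],[10,0,0,0,0.14],[10,0,0,0,0.14],[10,0,0,0,0.14],[10,0,0,0,0.12],[10,0,0,0,0],[10,0,0,0,0],[10,0,0,0,0]]
  ]
}}

```text
t: 5.15
tcp_pos: [567.5, 272.7, 53.9]
tcp_rot: [0.551, 0.835, 0.003, 0.001]
wrist_force: [8.5, 14.9, -11.6]
finger_gap: 13.6
grip_force: 30.0
```

Request:
{"fn": "drive_tool", "kwargs": {
  "plan": [
    [[60,0,0,0,0],[60,0,0,0,0],[60,0,0,0,0],[60,0,0,0,0],[60,0,0,0,0],[93,0,0,-0.9,0],[93,0,0,-1,-0.1],[93,0,0,0,-0.14],[93,0,0,0,-0.14],[93,0,0,0,-0.14],[93,0,0,0,-0.14],[93,0,0,0,-0.14],[93,0,0,0,-0.14],[93,0,0,0,-0.14],[93,0,0,0,-0.12],[93,0.6,-1,0,0],[93,0.6,-1,0,0],[93,0,-0.5,0,0],[93,0,0,0,0],[93,0,0,0,0]]
  ]
}}

```text
t: 7.15
tcp_pos: [521.7, 169.1, 130.1]
tcp_rot: [-0.016, 1.0, 0.0, 0.0]
wrist_force: [0.5, 0.5, -0.1]
finger_gap: 92.8
grip_force: 0.0
```

```bash
python3 - <<'E'
from h import *
s=read_state(); print(s['tcp_pos'],s['tcp_rot']); a,d=snap('wrist','w2'); T=T_of(s); P=cloud('wrist',d,T); Q=P.reshape(-1,3)
def rect(z0,z1,c,r,nm):
    m=(np.hypot(Q[:,0]-c[0],Q[:,1]-c[1])<r)&(Q[:,2]>z0)&(Q[:,2]<z1)
    x=Q[m]; rr=cv2.minAreaRect(x[:,:2].astype(np.float32)); print(nm,m.sum(),np.round(rr[0],1),np.round(rr[1],1),round(rr[2],2),x.mean(0).round(1))
rect(31,39,(570,217),130,'body'); rect(76,84,(566,271),45,'bar')
for z in range(38,84,4): rect(z,z+4,(560,167),30,'nip%d'%z)
cv2.imwrite('pics/w2b.png',cv2.resize(a,(800,600)))
E
```

```text
[521.71815399 169.08168263 130.12816982] [-1.61414837e-02  9.99869644e-01  1.58778836e-04  3.49879611e-04]
body 8224 [567.8 219. ] [ 72.4 179.3] 1.99 [563.3 199.5  33.8]
bar 197 [561.7 283.6] [13.4 13.6] 24.01 [560.5 283.8  77.6]
nip38 1 [557.8 168. ] [0. 0.] 0.0 [557.8 168.   41.3]
nip42 2 [558.3 173.5] [4.7 0. ] -128.08 [558.3 173.5  44. ]
nip46 41 [556.9 166.6] [ 4.8 18.6] 6.29 [556.3 166.4  49.2]
nip50 219 [561.3 167.2] [12.3 28.3] 2.88 [560.4 167.3  52. ]
nip54 243 [568.  167.7] [28.7 17.2] 83.22 [567.1 167.5  56.2]
nip58 243 [571.4 169. ] [21.9 22.1] 63.66 [574.3 167.6  59.5]
nip62 11 [570.9 168.6] [2.2 8.2] 21.91 [571.  169.2  62.4]
nip66 2 [557.7 170.4] [4.6 0. ] -146.09 [557.7 170.4  68.6]
nip70 2 [554.7 167.5] [4.9 0. ] 96.58 [554.7 167.5  72.6]
nip74 30 [555.9 168.2] [9.9 5.1] 56.59 [554.3 167.3  76.6]
nip78 94 [557.1 167.2] [9.  8.1] 64.41 [556.8 167.1  79.9]
nip82 1 [555.4 166.1] [0. 0.] 0.0 [555.4 166.1  82.1]
```

View pics/w2b.png

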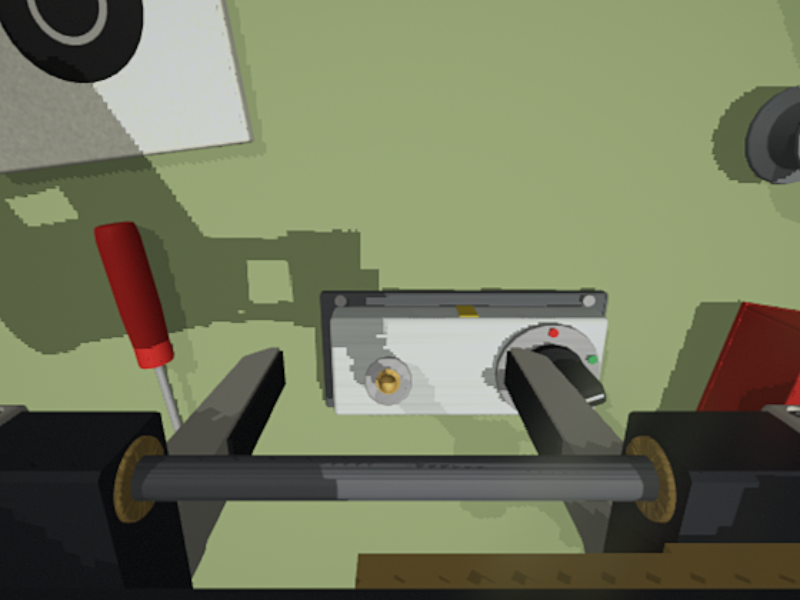

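The wrist view shows the knob bar now pointing right, toward the green dot at (592,359), and the nipple at (387,380) seen almost along its axis. I'll fit the nipple axis now.

```bash
python3 - <<'E'
from h import *
s=read_state(); d=np.load('w2.npy'); P=cloud('wrist',d,T_of(s)); Q=P.reshape(-1,3).copy(); Q[:,2]+=1.2
yw=np.radians(1.97); n=np.array([-np.sin(.4363)*np.cos(yw),-np.sin(.4363)*np.sin(yw),np.cos(.4363)])
e2=np.array([-np.sin(yw),np.cos(yw),0]); e1=np.cross(e2,n)
m=(np.hypot(Q[:,0]-560,Q[:,1]-167)<30)&(Q[:,2]>40); X=Q[m]; a=X@n; q=np.c_[X@e1,X@e2]
c=np.median(q,0); 
hi,_=np.histogram(a,bins=np.arange(90,180,2)); print([(90+2*i,h) for i,h in enumerate(hi) if h>3])
top=a.max()
for nm,lo,h in(('head',top-8,top),('face',top-32,top-24)):
    k=(a>lo)&(a<=h); (cx,cy),r=cv2.minEnclosingCircle(q[k].astype(np.float32)); rr=cv2.minAreaRect(q[k].astype(np.float32))
    for cc in((cx,cy),rr[0]):
        w=cc[0]*e1+cc[1]*e2; # line point + t n at z=82
        t=(82-w[2])/n[2]; print(nm,k.sum(),r,rr[1],np.round(w+t*n,1),'a med',np.median(a[k]))
# head mean of 99 pct a
print(top,np.percentile(a[a>top-8],[50,90]))
# scene check of knob
S,ds=snap('scene','s2'); cv2.imwrite('pics/s2b.png',cv2.resize(S[220:280,315:400],None,fx=6,fy=6,interpolation=2))
E
```

```text
[]
head 126 4.9214630126953125 (9.46306324005127, 8.800911903381348) [555.5 167.5  82. ] a med -164.62612205865582
head 126 4.9214630126953125 (9.46306324005127, 8.800911903381348) [555.4 167.6  82. ] a med -164.62612205865582
face 749 14.746655464172363 (28.876022338867188, 28.732290267944336) [555.5 167.4  82. ] a med -190.80711783654058
face 749 14.746655464172363 (28.876022338867188, 28.732290267944336) [555.6 167.4  82. ] a med -190.80711783654058
-161.4579582631068 [-164.62612206 -162.96650858]
```

Request:
{"fn": "drive_tool", "kwargs": {
  "plan": [
    [[93,0.1,-0.7,-0.6,0],[93,0.1,-0.8,-0.6,0],[93,0.1,-0.9,-0.6,0],[93,0.15,-1,0,0],[93,0.15,-1,0,0],[93,0.15,-1,0,0],[93,0.15,-1,0,0],[93,0.15,-1,0,0],[93,0.15,-1,0,0],[93,0.15,-1,0,0],[93,0.1,-0.85,0,0],[93,0,0,0,0],[93,0,0,0,0]]
  ]
}}

```text
t: 8.55
tcp_pos: [477.3, -242.5, 201.5]
tcp_rot: [-0.016, 1.0, 0.0, -0.0]
wrist_force: [0.1, -0.6, -0.5]
finger_gap: 93.0
grip_force: 0.0
```

```bash
python3 - <<'E'
from h import *
s=read_state(); print(s['t'],s['tcp_pos'],s['tcp_rot']); a,d=snap('wrist','w3'); T=T_of(s); P=cloud('wrist',d,T); Q=P.reshape(-1,3)
Q[:,2]+=1
def rect(z0,z1,c,r,nm):
    m=(np.hypot(Q[:,0]-c[0],Q[:,1]-c[1])<r)&(Q[:,2]>z0)&(Q[:,2]<z1)
    x=Q[m]; rr=cv2.minAreaRect(x[:,:2].astype(np.float32)); print(nm,m.sum(),np.round(rr[0],1),np.round(rr[1],1),round(rr[2],2),x.mean(0).round(1),np.round(cv2.minEnclosingCircle(x[:,:2].astype(np.float32))[0],1))
rect(40,47,(510,-242),70,'stand'); rect(48,55,(510,-242),60,'flange'); rect(107,116,(510,-242),60,'top')
m=(Q[:,2]>55)&(np.hypot(Q[:,0]-510,Q[:,1]+242)<170)&(np.hypot(Q[:,0]-510,Q[:,1]+242)>40)&(Q[:,2]<150); print(m.sum(),Q[m].min(0) if m.any() else '',Q[m].max(0) if m.any() else '')
cv2.imwrite('pics/w3b.png',a)
E
```

```text
8.55 [ 477.30094055 -242.47956908  201.52403915] [-1.63794824e-02  9.99865799e-01  2.65386089e-04 -1.60621715e-04]
stand 2852 [ 509.6 -243.8] [75.1 75.9] 86.95 [ 502.9 -243.8   44.7] [ 509.9 -243.9]
flange 489 [ 505.8 -243.9] [33.7 41.1] 1.0 [ 502.  -243.7   50.8] [ 509.3 -243.8]
top 453 [ 508.6 -244.2] [22.4 24.1] 30.1 [ 508.4 -243.7  110.4] [ 509.  -243.7]
0
```

View pics/w3b.png

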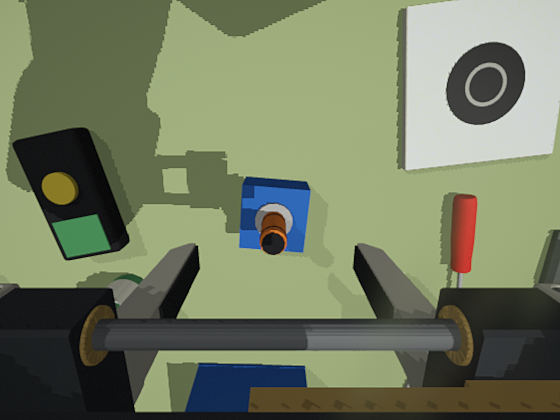

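View pics/s2b.png

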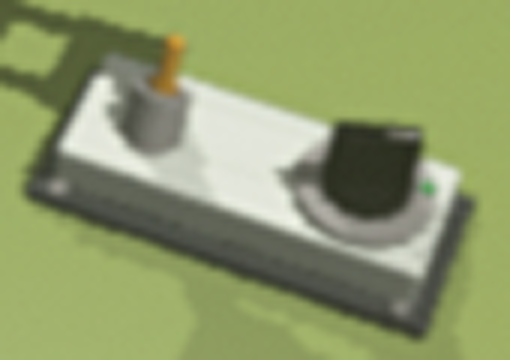

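The scene crop shows the white mark toward the green dot at (428,187), so the valve is open. In the wrist view the coupler top is at (273,240); its axis is at world (509.3, -243.8). The bottle is partly hidden behind the left finger, so I'll check its clearance.

```bash
python3 - <<'E'
from h import *
for n in('scene','side'):
    P=cloud(n,np.load(n+'0.npy')).reshape(-1,3); m=(np.hypot(P[:,0]-520,P[:,1]+300)<170)&(P[:,2]>70)&(P[:,2]<140)&(np.hypot(P[:,0]-510,P[:,1]+243)>50)
    print(n,m.sum(),P[m].min(0),P[m].max(0),np.median(P[m],0))
E
```

```text
scene 91 [ 614.53927346 -432.85732266   70.87224916] [ 647.72084952 -405.7337607   131.45503726] [ 631.437258  -416.9545103   89.1737128]
side 51 [ 609.94226358 -442.82771209   70.22796592] [ 630.3593138  -419.54034116  131.45077449] [ 615.05602812 -434.78263641   86.81646092]
```

Bottle is clear. Descending and gripping.

Request:
{"fn": "drive_tool", "kwargs": {
  "plan": [
    [[93,-0.8,-0.06,0,0],[93,0,0,0.8,0],[93,0,0,0.9,0],[93,0,0,0.9,0],[93,0,0,0.6,0],[93,0,0,0.34,0],[93,0,0,0,0],[20,0,0,0,0],[20,0,0,0,0],[20,0,0,0,0],[20,0,0,0,0],[20,0,0,0,0],[20,0,0,0,0],[20,0,0,0,0],[20,0,0,0,0],[20,0,0,0,0],[20,0,0,0,0],[20,0,0,0,0],[20,0,0,0,0],[20,0,0,0,0]]
  ]
}}

```text
t: 10.6
tcp_pos: [509.0, -244.2, 60.2]
tcp_rot: [-0.017, 1.0, -0.0, 0.0]
wrist_force: [0.3, -1.1, -0.0]
finger_gap: 25.5
grip_force: 30.0
```

Request:
{"fn": "drive_tool", "kwargs": {
  "plan": [
    [[20,0,0,-0.35,0],[20,0,0,-0.35,0],[20,0,0,0,0],[20,0.1,0,0,0],[20,0.1,0,0,0],[20,0.1,0,0,0],[20,0.05,0,0,0],[20,0,0,0,0]]
  ]
}}

```text
t: 11.4
tcp_pos: [496.5, -245.1, 89.1]
tcp_rot: [-0.016, 1.0, -0.001, 0.002]
wrist_force: [6.4, 1.0, 1.7]
finger_gap: 25.8
grip_force: 30.0
```

```bash
cat >> h.py <<'E'
def tilt(tag):
    """coupler axis from orange pixels + flange in side/scene depth, relative to grasp point"""
    s=read_state(); T=T_of(s); g=T[:3,3]-19*T[:3,2]*1.0; print('t',s['t'],'tcp',s['tcp_pos'].round(1),'F',s['wrist_force'].round(1),'tq',s['torque'].round(2),'gap',round(s['finger_gap'],1))
    for n in('side','scene'):
        a,d=snap(n,f'{tag}_{n}'); P=cloud(n,d); h=cv2.cvtColor(a,cv2.COLOR_BGR2HSV)
        m=(h[...,0]<16)&(h[...,1]>150)&(h[...,2]>70)&(np.linalg.norm(P-g,axis=-1)<70)
        X=P[m]; Y=X-X.mean(0); u,S,v=np.linalg.svd(Y,full_matrices=False); ax=v[0]*np.sign(v[0][2])
        print(n,m.sum(),X.mean(0).round(1),'axis',ax.round(3),'lean -x deg',np.degrees(np.arctan2(-ax[0],ax[2])).round(1),'lean y',np.degrees(np.arctan2(ax[1],ax[2])).round(1),'zr',X[:,2].min().round(1),X[:,2].max().round(1))
E
python3 -c "
from h import *
tilt('a')
A=cv2.imread('pics/a_side.png');c=get_calibration('side');p=np.array(c['R'])@[490,-244,90]+c['t'];u=int(p[0]/p[2]*c['fx']+c['cx']);v=int(p[1]/p[2]*c['fy']+c['cy']);print(u,v)
cv2.imwrite('pics/a.png',cv2.resize(A[v-50:v+50,u-60:u+60],None,fx=5,fy=5,interpolation=2))"
```

```text
t 11.4 tcp [ 496.5 -245.1   89.1] F [6.4 1.  1.7] tq [ 0.3  -1.59 -0.02] gap 25.8
side 2 [ 499.  -258.1   83.2] axis [ 0.457 -0.79   0.408] lean -x deg -48.2 lean y -62.7 zr 82.5 84.0
scene 83 [ 510.1 -238.2  111.1] axis [-0.1   -0.006  0.995] lean -x deg 5.7 lean y -0.4 zr 82.8 137.5
255 257
```

View pics/a.png

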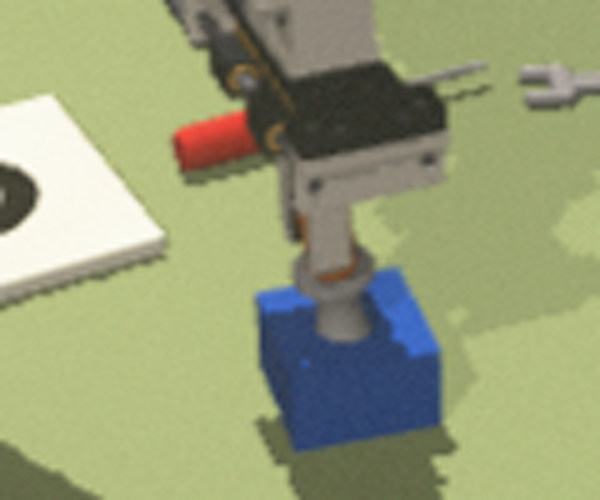

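The side crop shows the coupler starting to lean, with its sleeve at (345,315) still in the well, at only 6 N. I'll continue.

Request:
{"fn": "drive_tool", "kwargs": {
  "plan": [
    [[20,0.1,0,0,0],[20,0.1,0,0,0],[20,0.1,0,0,0],[20,0.1,0,0,0],[20,0,0,0,0]]
  ]
}}

```text
t: 12.0
tcp_pos: [478.3, -245.1, 88.0]
tcp_rot: [-0.017, 1.0, 0.0, -0.0]
wrist_force: [2.0, -1.9, -1.3]
finger_gap: 24.9
grip_force: 30.0
```

```bash
cat >> h.py <<'E'
def scene_axis(tag):
    s=read_state(); T=T_of(s); g=T[:3,3]-19*T[:3,2]; print('t',s['t'],'tcp',s['tcp_pos'].round(1),'F',s['wrist_force'].round(1),'tq',s['torque'].round(2))
    a,d=snap('scene',tag); P=cloud('scene',d); h=cv2.cvtColor(a,cv2.COLOR_BGR2HSV)
    m=(h[...,0]<16)&(h[...,1]>150)&(h[...,2]>60)&(np.linalg.norm(P-g,axis=-1)<60); X=P[m]
    from scipy.optimize import least_squares
    # cylinder of radius 13: point g+(a,b,0), direction (c,e,1)
    def f(p):
        v=np.array([p[2],p[3],1]);v/=np.linalg.norm(v); r=X-(g+[p[0],p[1],0]); return np.linalg.norm(np.cross(r,v),axis=1)-13
    o=least_squares(f,[0,0,-.2,0],loss='soft_l1'); p=o.x
    print('n',m.sum(),'off',p[:2].round(1),'lean-x',np.degrees(np.arctan(-p[2])).round(1),'lean y',np.degrees(np.arctan(p[3])).round(1),'rms',np.sqrt((f(p)**2).mean()).round(2))
    return a,d
E
python3 -c "
from h import *
scene_axis('b')"
```

```text
t 12.0 tcp [ 478.3 -245.1   88. ] F [ 2.  -1.9 -1.3] tq [-0.21 -0.41  0.  ]
n 100 off [9.  4.1] lean-x 13.0 lean y 1.5 rms 2.09
```

Request:
{"fn": "drive_tool", "kwargs": {
  "plan": [
    [[20,0,0,-0.5,0],[20,0,0,-0.8,0],[20,0,0,-0.7,0],[20,0,0,0,0],[20,0,0,0,0]]
  ]
}}

```text
t: 12.55
tcp_pos: [478.4, -244.8, 167.5]
tcp_rot: [-0.017, 1.0, 0.0, -0.001]
wrist_force: [0.2, -0.0, -3.0]
finger_gap: 25.4
grip_force: 30.0
```

```bash
python3 - <<'E'
from h import *
scene_axis('c')
s=read_state(); a,d=snap('wrist','w4'); P=cloud('wrist',d,np.eye(4)) # tool coords
h=cv2.cvtColor(a,cv2.COLOR_BGR2HSV)
c=a[150:420,180:380]; cv2.imwrite('pics/w4b.png',cv2.resize(c,None,fx=2.2,fy=2.2,interpolation=2))
m=(h[...,0]<16)&(h[...,1]>150)&(h[...,2]>60)&(abs(P[...,1])<20)&(P[...,2]<40)&(P[...,2]>-80); X=P[m]; print(m.sum(),X.min(0),X.max(0))
for v in range(200,330,8): print(v,P[v,276].round(1),a[v,276])
E
```

```text
t 12.55 tcp [ 478.4 -244.8  167.5] F [ 0.2 -0.  -3. ] tq [0.09 0.04 0.  ]
n 116 off [8.5 3. ] lean-x 13.9 lean y -1.3 rms 2.26
1216 [ -8.88944763 -11.06138863 -50.40579426] [10.17070167 13.93228627  9.06374547]
200 [  0.5   1.4 123.3] [182 104  47]
208 [ -7.8   1.4 123.2] [183 104  46]
216 [-29.8   1.3 161.7] [105  54  23]
224 [-39.5   1.3 161.6] [91 48 19]
232 [-47.7   1.3 157.7] [65 34 14]
240 [-47.3   1.3 134.6] [85 44 18]
248 [ 0.6  1.4 14.2] [120 122 121]
256 [-4.1  1.4 12.3] [119 120 119]
264 [-0.5  1.4 -4.9] [15 44 86]
272 [  4.2   1.4 -22.3] [14 41 82]
280 [  8.5   1.4 -37.4] [14 44 85]
288 [  7.8   1.4 -43.1] [ 23  57 110]
296 [  6.1   1.4 -46.8] [20 19 18]
304 [  3.2   1.4 -48.5] [21 20 18]
312 [ -0.4   1.4 -49.4] [20 19 19]
320 [ 32.6   1.4 -96.9] [44 43 42]
328 [ 31.7   1.4 -98.9] [58 58 56]
```

View pics/w4b.png

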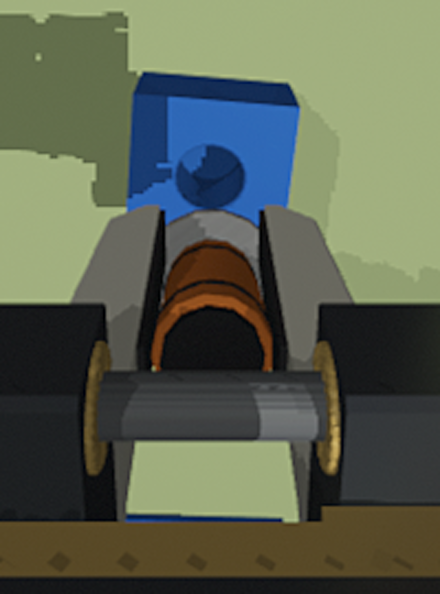

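The wrist crop shows the coupler tilted only about 15.5°. It has slid about 9 mm off the pad centre, pivoting at the top of the handle, as seen from the end cap at (212,340). I'll put it back in the well, which uprights it, and regrip higher so that the fingertips are the pivot.

Request:
{"fn": "drive_tool", "kwargs": {
  "plan": [
    [[20,-0.06,0,0.7,0],[20,0,0,0.8,0],[20,0,0,0.6,0],[20,0,0,0,0],[20,-0.1,0,0,0],[20,-0.1,0,0.05,0],[20,-0.1,0,0.05,0],[20,-0.1,0,0.05,0],[20,0,0,0,0]]
  ]
}}

```text
t: 13.55
tcp_pos: [497.6, -244.5, 78.3]
tcp_rot: [-0.017, 1.0, -0.0, -0.0]
wrist_force: [-1.8, -1.6, -3.9]
finger_gap: 25.0
grip_force: 30.0
```

Request:
{"fn": "drive_tool", "kwargs": {
  "plan": [
    [[20,-0.1,0,0.1,0],[20,-0.05,0,0.1,0],[20,0,0,0.1,0],[20,0,0,0,0],[60,0,0,0,0],[60,0,0,0,0],[60,0,0,0,0],[60,0,0,0,0],[60,0,0,0,0],[60,0,0,-0.8,0],[60,0,0,-0.6,0],[60,0,0,0,0],[60,0,0,0,0]]
  ]
}}

```text
t: 14.85
tcp_pos: [503.4, -244.3, 122.2]
tcp_rot: [-0.017, 1.0, -0.0, 0.0]
wrist_force: [-0.1, 0.2, 0.7]
finger_gap: 59.9
grip_force: 0.0
```

```bash
cat >> h.py <<'E'
def near(tag):
    s=read_state(); a,d=snap('wrist',tag); P=cloud('wrist',d,np.eye(4)); h=cv2.cvtColor(a,cv2.COLOR_BGR2HSV)
    print('t',s['t'],'tcp',s['tcp_pos'].round(1),'F',s['wrist_force'].round(1),'gap',round(s['finger_gap'],1))
    m=(h[...,0]<16)&(h[...,1]>140)&(h[...,2]>50)&(abs(P[...,1])<25)&(P[...,2]<90)&(P[...,2]>-80)&(abs(P[...,0])<50); X=P[m]
    from scipy.optimize import least_squares
    z0=np.median(X[:,2])
    def f(p):
        v=np.array([p[2],p[3],-1]);v/=np.linalg.norm(v); return np.linalg.norm(np.cross(X-[p[0],p[1],z0],v),axis=1)-13
    p=least_squares(f,[X[:,0].mean()-10,0,.1,0],loss='soft_l1',f_scale=.5).x
    print('n',m.sum(),'axis at tool z',z0.round(1),'xy',p[:2].round(1),'lean deg x',np.degrees(np.arctan(p[2])).round(1),'y',np.degrees(np.arctan(p[3])).round(1),'rms',np.sqrt((f(p)**2).mean()).round(2),'xmin/max z',X[:,2].min().round(1),X[:,2].max().round(1))
    # dark end cap plane
    k=(h[...,2]<45)&(abs(P[...,1]-p[1])<10)&(P[...,2]<z0)&(P[...,2]>z0-60)&(abs(P[...,0])<30); C=P[k]
    if len(C)>20:
        A=np.c_[C[:,:2],np.ones(len(C))]; w=np.linalg.lstsq(A,C[:,2],rcond=None)[0]; print('cap n',len(C),C.mean(0).round(1),'slope deg',np.degrees(np.arctan(w[:2])).round(1))
    print('bore col',[tuple(P[v,276][[0,2]].round(1)) for v in range(256,320,8)])
E
python3 -c "
from h import *
near('w5')
s=read_state();P=cloud('wrist',np.load('w5.npy'),T_of(s)).reshape(-1,3)
m=(np.hypot(P[:,0]-509,P[:,1]+244)<40)&(P[:,2]>106)&(P[:,2]<114); print(m.sum(),P[m].mean(0),cv2.minEnclosingCircle(P[m][:,:2].astype(np.float32)))
"
```

```text
t 14.85 tcp [ 503.4 -244.3  122.2] F [-0.1  0.2  0.7] gap 59.9
n 988 axis at tool z 32.0 xy [-6.5  1.1] lean deg x -0.8 y 0.5 rms 0.74 xmin/max z 11.0 69.8
cap n 786 [-4.6  1.5 13. ] slope deg [9.8 1.5]
bore col [(np.float64(-4.6), np.float64(13.2)), (np.float64(-10.1), np.float64(12.8)), (np.float64(-16.0), np.float64(12.8)), (np.float64(-89.0), np.float64(123.4)), (np.float64(-99.0), np.float64(123.5)), (np.float64(-108.7), np.float64(123.0)), (np.float64(-118.5), np.float64(122.4)), (np.float64(-129.4), np.float64(123.2))]
838 [ 507.98799278 -242.8300829   108.95888512] ((508.0634765625, -242.59791564941406), 12.199108123779297)
```

Request:
{"fn": "drive_tool", "kwargs": {
  "plan": [
    [[60,-0.19,0,0.5,0],[60,0,0,0.48,0],[60,0,0,0,0],[20,0,0,0,0],[20,0,0,0,0],[20,0,0,0,0],[20,0,0,0,0],[20,0,0,0,0],[20,0,0,0,0],[20,0,0,0,0],[20,0,0,0,0],[20,0,0,-0.3,0],[20,0,0,-0.38,0],[20,0,0,0,0],[20,0.15,0,0,0],[20,0.15,0,0,0],[20,0.15,0,0,0],[20,0.15,0,0,0],[20,0,0,0,0]]
  ]
}}

```text
t: 16.8
tcp_pos: [486.1, -244.9, 110.0]
tcp_rot: [-0.016, 1.0, 0.0, -0.0]
wrist_force: [2.8, -0.2, -2.3]
finger_gap: 25.4
grip_force: 30.0
```

```bash
python3 -c "
from h import *
near('w6')"
```

```text
t 16.8 tcp [ 486.1 -244.9  110. ] F [ 2.8 -0.2 -2.3] gap 25.4
n 911 axis at tool z -18.3 xy [-0.6  1.3] lean deg x 12.6 y 0.7 rms 0.94 xmin/max z -28.6 30.5
cap n 1269 [  2.4   1.4 -25.8] slope deg [13.3  0.5]
bore col [(np.float64(11.6), np.float64(-18.7)), (np.float64(9.9), np.float64(-24.3)), (np.float64(5.5), np.float64(-24.6)), (np.float64(1.5), np.float64(-25.8)), (np.float64(-1.9), np.float64(-27.9)), (np.float64(-6.2), np.float64(-28.6)), (np.float64(-111.2), np.float64(112.2)), (np.float64(-121.1), np.float64(112.1))]
```

Request:
{"fn": "drive_tool", "kwargs": {
  "plan": [
    [[20,0.15,0,0,0],[20,0.15,0,0,0],[20,0.15,0,0,0],[20,0,0,0,0]]
  ]
}}

```text
t: 17.25
tcp_pos: [468.1, -245.4, 110.2]
tcp_rot: [-0.016, 1.0, 0.0, -0.0]
wrist_force: [1.7, -0.9, -3.1]
finger_gap: 25.2
grip_force: 30.0
```

```bash
python3 -c "
from h import *
near('w7')"
```

```text
t 17.25 tcp [ 468.1 -245.4  110.2] F [ 1.7 -0.9 -3.1] gap 25.2
n 489 axis at tool z -20.2 xy [-1.   1.4] lean deg x 20.1 y 3.6 rms 1.44 xmin/max z -28.9 -9.0
cap n 1259 [  2.    1.4 -24.8] slope deg [23.6  0.7]
bore col [(np.float64(10.6), np.float64(-16.6)), (np.float64(8.7), np.float64(-22.1)), (np.float64(4.9), np.float64(-23.6)), (np.float64(0.8), np.float64(-24.7)), (np.float64(-2.4), np.float64(-27.1)), (np.float64(-6.4), np.float64(-28.4)), (np.float64(-79.8), np.float64(68.0)), (np.float64(-120.8), np.float64(111.7))]
```

Request:
{"fn": "drive_tool", "kwargs": {
  "plan": [
    [[20,0,0,-0.4,0],[20,0,0,-0.9,0],[20,0,0,-0.7,0],[20,0,0,0,0],[20,0,0,0,0]]
  ]
}}

```text
t: 17.8
tcp_pos: [468.5, -245.2, 189.7]
tcp_rot: [-0.017, 1.0, 0.0, -0.001]
wrist_force: [-0.1, -0.4, -3.4]
finger_gap: 25.1
grip_force: 30.0
```

```bash
cat >> h.py <<'E'
from scipy.optimize import least_squares
def low(tag,cams=('side','scene'),save=True):
    """sleeve (r 11.5) / flange points below the finger tips, fit in tool frame: axis x,y at z=0 and leans"""
    s=read_state(); T=T_of(s)
    for n in cams:
        a,d=snap(n,f'{tag}_{n}'); P=(cloud(n,d)-T[:3,3])@T[:3,:3]
        th=np.radians(24.5); ax=np.array([np.sin(th),0,-np.cos(th)]); mouth=-ax*72+np.array([-1,0,0]) # mouth guess: TCP at coupler z~72
        r=P-mouth; t=r@ax; rad=np.linalg.norm(r-t[...,None]*ax,axis=-1)
        m=(t>7)&(t<31)&(rad<22); X=P[m]
        def f(p):
            v=np.array([p[2],p[3],-1]);v/=np.linalg.norm(v); return np.linalg.norm(np.cross(X-[p[0],p[1],50],v),axis=1)-11.5
        o=least_squares(f,[-25,0,.45,0],loss='soft_l1',f_scale=.7); p=o.x
        print(n,m.sum(),'axis at tool z=50:',p[:2].round(1),'lean',np.degrees(np.arctan(p[2])).round(1),'y',np.degrees(np.arctan(p[3])).round(1),'rms',np.sqrt((f(p)**2).mean()).round(2))
        k=(rad<22)&(t<20)&(t>-15); print('  min t',np.sort(t[k])[:5].round(1),' flange t', np.sort(t[(rad>15)&(rad<23)&(t>25)&(t<45)])[[0,-1]].round(1))
    return T
E
python3 -c "
from h import *
near('w8'); low('l1')
s=read_state();c=get_calibration('side');p=np.array(c['R'])@(s['tcp_pos']+[10,0,-20])+c['t'];u=int(p[0]/p[2]*c['fx']+c['cx']);v=int(p[1]/p[2]*c['fy']+c['cy']);print(u,v)
A=cv2.imread('pics/l1_side.png');cv2.imwrite('pics/l1.png',cv2.resize(A[v-50:v+50,u-60:u+60],None,fx=6,fy=6,interpolation=2))"
```

```text
t 17.8 tcp [ 468.5 -245.2  189.7] F [-0.1 -0.4 -3.4] gap 25.1
n 527 axis at tool z -19.7 xy [-1.3  1.4] lean deg x 21.4 y 1.7 rms 1.36 xmin/max z -28.3 19.3
cap n 1273 [  1.9   1.4 -24.8] slope deg [22.3  0.5]
bore col [(np.float64(10.9), np.float64(-17.3)), (np.float64(8.1), np.float64(-20.9)), (np.float64(5.0), np.float64(-23.8)), (np.float64(1.6), np.float64(-26.0)), (np.float64(-2.7), np.float64(-26.7)), (np.float64(-5.7), np.float64(-29.3)), (np.float64(-166.9), np.float64(190.5)), (np.float64(-180.4), np.float64(191.4))]
side 49 axis at tool z=50: [-32.6  -0.1] lean 25.9 y -3.7 rms 1.98
  min t [-4.4 -3.3 -2.9 -2.9 -2.7]  flange t [28.6 44.3]
scene 46 axis at tool z=50: [-30.4   2.8] lean 26.5 y -0.7 rms 2.03
  min t [-4.9 -3.5 -3.2 -2.5 -2. ]  flange t [25.5 44.8]
249 230
```

View pics/l1.png

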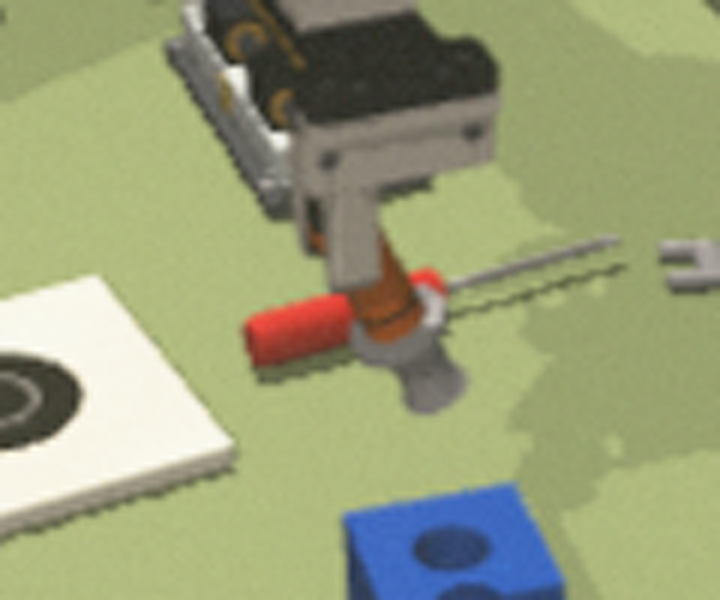

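The side crop shows the coupler cleanly leaning, with its mouth at (437,395). All estimates put the lean at about 24–26°. I'm carrying it to the nipple.

Request:
{"fn": "drive_tool", "kwargs": {
  "plan": [
    [[20,-0.1,0.4,0,0],[20,-0.1,0.7,0,0],[20,-0.1,0.9,0,0],[20,-0.1,0.95,0,0],[20,-0.11,0.95,0,0],[20,-0.1,0.95,0,0],[20,-0.1,0.95,0,0],[20,-0.1,0.95,0,0],[20,-0.1,0.95,0,0],[20,-0.1,0.95,0,0],[20,-0.1,0.8,0,0],[20,-0.1,0.5,0,0],[20,-0.1,0.29,0,0],[20,0,0,0.34,0],[20,0,0,0.3,0],[20,0,0,0,0],[20,0,0,0,0]]
  ]
}}

```text
t: 19.65
tcp_pos: [507.5, 164.7, 164.1]
tcp_rot: [-0.016, 1.0, -0.0, -0.001]
wrist_force: [0.2, -0.3, -2.2]
finger_gap: 25.4
grip_force: 30.0
```

```bash
python3 -c "
from h import *
near('w9'); T=low('l2')
tip=np.array([555.5,167.5,82]);print('tip in tool',(tip-T[:3,3])@T[:3,:3])
for n in('side','scene'):
    P=(cloud(n,np.load(f'l2_{n}.npy'))-T[:3,3])@T[:3,:3]
    # row-wise sections along tool z below the fingers
    for z in range(14,100,6):
        m=(abs(P[...,2]-z)<3)&(abs(P[...,0]+25)<35)&(abs(P[...,1])<28); X=P[m]
        if len(X)>3: print(n,z,len(X),'x',X[:,0].min().round(1),X[:,0].max().round(1),'y',X[:,1].min().round(1),X[:,1].max().round(1))
"
```

```text
t 19.65 tcp [507.5 164.7 164.1] F [ 0.2 -0.3 -2.2] gap 25.4
n 536 axis at tool z -19.7 xy [-1.3  1.5] lean deg x 21.4 y 2.4 rms 1.37 xmin/max z -28.6 19.5
cap n 1270 [  1.8   1.4 -24.8] slope deg [22.7  0.8]
bore col [(np.float64(11.0), np.float64(-17.4)), (np.float64(8.7), np.float64(-22.1)), (np.float64(4.7), np.float64(-23.3)), (np.float64(0.8), np.float64(-24.7)), (np.float64(-2.2), np.float64(-27.4)), (np.float64(-5.7), np.float64(-29.3)), (np.float64(-148.0), np.float64(164.0)), (np.float64(-160.6), np.float64(164.9))]
side 43 axis at tool z=50: [-32.9   0.6] lean 31.5 y -20.3 rms 2.58
  min t [-6.1 -5.7 -3.6 -3.5 -2.8]  flange t [27.2 43.5]
scene 52 axis at tool z=50: [-29.8   2.7] lean 15.2 y 3.7 rms 1.49
  min t [-4.1 -3.8 -3.2 -2.8 -2.7]  flange t [26. 45.]
tip in tool [-47.74601701   1.04904864  82.57026473]
side 14 15 x -31.5 -6.9 y -20.4 0.2
side 20 21 x -42.7 -6.7 y -19.3 9.6
side 26 29 x -42.0 -11.3 y -25.9 10.3
side 32 22 x -36.6 -8.2 y -23.3 10.2
side 38 18 x -38.7 -5.3 y -18.3 14.8
side 44 11 x -41.2 -21.2 y -16.6 -4.3
side 50 13 x -46.4 -22.0 y -15.6 4.8
side 56 19 x -46.6 -24.3 y -15.2 2.5
side 62 12 x -52.6 -26.6 y -19.3 1.8
side 68 7 x -42.6 -26.1 y -12.4 -5.9
side 86 6 x -56.1 -49.4 y -10.2 2.1
side 92 5 x -55.9 -50.0 y -5.0 2.7
scene 14 23 x -30.3 -16.0 y -9.8 16.3
scene 20 33 x -44.6 -20.8 y -9.7 15.0
scene 26 38 x -43.9 -15.3 y -16.1 22.0
scene 32 15 x -42.1 -11.1 y -15.3 22.7
scene 38 15 x -40.7 -30.4 y -3.8 13.4
scene 44 16 x -42.5 -29.9 y -7.3 13.8
scene 50 17 x -45.7 -28.2 y -7.6 13.9
scene 56 21 x -50.1 -33.3 y -6.8 13.1
scene 62 14 x -48.5 -31.0 y -9.9 14.8
scene 86 8 x -57.9 -50.3 y -1.1 7.3
scene 92 7 x -58.3 -53.2 y -2.1 7.8
scene 98 4 x -59.2 -55.1 y 0.1 3.6
```

Relative to both cameras the coupler and nipple axes agree within about 1 mm, so I'm advancing along the nipple axis.

Request:
{"fn": "drive_tool", "kwargs": {
  "plan": [
    [[20,-0.085,0,0.181,0],[20,-0.085,0,0.181,0],[20,-0.053,0,0.113,0],[20,-0.042,0,0.091,0],[20,0,0,0,0]]
  ]
}}

```text
t: 20.3
tcp_pos: [518.3, 165.9, 141.3]
tcp_rot: [-0.017, 1.0, -0.0, -0.0]
wrist_force: [-0.1, 0.1, -2.1]
finger_gap: 25.2
grip_force: 30.0
```

Request:
{"fn": "drive_tool", "kwargs": {
  "plan": [
    [[20,-0.021,0,0.045,0],[20,-0.021,0,0.045,0],[20,-0.021,0,0.045,0],[20,0,0,0,0]]
  ]
}}

```text
t: 20.7
tcp_pos: [521.1, 166.0, 136.5]
tcp_rot: [-0.017, 1.0, -0.0, 0.0]
wrist_force: [0.8, -0.4, -2.2]
finger_gap: 25.0
grip_force: 30.0
```

Request:
{"fn": "drive_tool", "kwargs": {
  "plan": [
    [[20,-0.021,0,0.045,0],[20,-0.021,0,0.045,0],[20,0,0,0,0]]
  ]
}}

```text
t: 21.0
tcp_pos: [522.7, 166.1, 132.8]
tcp_rot: [-0.017, 1.0, -0.0, -0.0]
wrist_force: [0.9, -0.4, -2.7]
finger_gap: 25.6
grip_force: 30.0
```

Request:
{"fn": "drive_tool", "kwargs": {
  "plan": [
    [[20,-0.021,0,0.045,0],[20,0,0,0,0]]
  ]
}}

```text
t: 21.2
tcp_pos: [523.4, 166.2, 131.4]
tcp_rot: [-0.017, 1.0, 0.0, -0.0]
wrist_force: [-2.3, 0.1, 4.4]
finger_gap: 25.3
grip_force: 30.0
```

Request:
{"fn": "drive_tool", "kwargs": {
  "plan": [
    [[20,-0.016,0,0.034,0],[20,0,0,0,0]]
  ]
}}

```text
t: 21.4
tcp_pos: [524.0, 166.2, 130.2]
tcp_rot: [-0.017, 1.0, 0.0, -0.0]
wrist_force: [-3.4, -0.3, 6.9]
finger_gap: 25.1
grip_force: 30.0
```

Request:
{"fn": "drive_tool", "kwargs": {
  "plan": [
    [[20,-0.021,0,0.045,0],[20,-0.021,0,0.045,0],[20,0,0,0,0],[20,0,0,0,0]]
  ]
}}

```text
t: 21.8
tcp_pos: [525.8, 166.2, 126.2]
tcp_rot: [-0.017, 1.0, 0.0, -0.0]
wrist_force: [-0.4, 0.2, -0.2]
finger_gap: 25.4
grip_force: 30.0
```

Request:
{"fn": "drive_tool", "kwargs": {
  "plan": [
    [[20,-0.016,0,0.034,0],[20,0,0,0,0],[20,0,0,0,0]]
  ]
}}

```text
t: 22.1
tcp_pos: [526.4, 166.3, 125.0]
tcp_rot: [-0.017, 1.0, 0.0, -0.0]
wrist_force: [-3.3, -0.5, 3.5]
finger_gap: 25.2
grip_force: 30.0
```

Request:
{"fn": "drive_tool", "kwargs": {
  "plan": [
    [[20,-0.011,0,0.023,0],[20,0,0,0,0],[20,0,0,0,0]]
  ]
}}

```text
t: 22.4
tcp_pos: [526.8, 166.3, 124.3]
tcp_rot: [-0.017, 1.0, 0.0, 0.0]
wrist_force: [-3.6, -0.6, 8.0]
finger_gap: 25.1
grip_force: 30.0
```

Request:
{"fn": "drive_tool", "kwargs": {
  "plan": [
    [[20,-0.009,0,0.018,0],[20,0,0,0,0],[20,0,0,0,0]]
  ]
}}

```text
t: 22.7
tcp_pos: [527.0, 166.3, 124.0]
tcp_rot: [-0.017, 1.0, 0.0, -0.0]
wrist_force: [-6.7, -1.0, 12.2]
finger_gap: 25.2
grip_force: 30.0
```

Request:
{"fn": "drive_tool", "kwargs": {
  "plan": [
    [[20,-0.006,0,0.012,0],[20,0,0,0,0],[20,0,0,0,0]]
  ]
}}

```text
t: 23.0
tcp_pos: [527.2, 166.4, 123.9]
tcp_rot: [-0.017, 1.0, 0.0, -0.0]
wrist_force: [-8.9, -1.8, 18.1]
finger_gap: 25.3
grip_force: 30.0
```

```bash
python3 -c "
from h import *
near('w10'); T=low('l3')
s=read_state(); print(s['wrist_force'],s['torque'],T[:3,3])
P=cloud('scene',np.load('l3_scene.npy')).reshape(-1,3); m=(np.hypot(P[:,0]-566,P[:,1]-271)<35)&(P[:,2]>74); q=P[m][:,:2]-P[m][:,:2].mean(0); print(m.sum(),'bar dir',np.linalg.svd(q,full_matrices=False)[2][0])"
```

```text
t 23.0 tcp [527.2 166.4 123.9] F [-8.9 -1.8 18.1] gap 25.3
n 524 axis at tool z -19.9 xy [-1.1  1.4] lean deg x 21.5 y 3.0 rms 1.36 xmin/max z -28.3 16.4
cap n 1278 [  2.    1.4 -24.9] slope deg [22.2  0.6]
bore col [(np.float64(11.0), np.float64(-17.4)), (np.float64(8.8), np.float64(-22.3)), (np.float64(4.8), np.float64(-23.4)), (np.float64(1.3), np.float64(-25.5)), (np.float64(-2.0), np.float64(-27.7)), (np.float64(-6.4), np.float64(-28.4)), (np.float64(-120.1), np.float64(124.7)), (np.float64(-131.0), np.float64(125.3))]
side 33 axis at tool z=50: [-34.3  -0.6] lean 41.1 y -9.8 rms 2.15
  min t [-14.1 -14.1 -14.1 -13.8 -13.6]  flange t [31.7 44.3]
scene 48 axis at tool z=50: [-3391.6  1140.8] lean -90.0 y 90.0 rms 3.84
  min t [-14.6 -14.5 -14.4 -14.3 -14.2]  flange t [25.3 44.9]
[-8.36501356 -1.17513707 17.02028223] [-0.29274696  1.47952251 -0.09076262] [527.19340906 166.38282569 123.88608444]
211 bar dir [0.44187449 0.89707688]
```

Request:
{"fn": "drive_tool", "kwargs": {
  "plan": [
    [[20,0,0,0,0],[20,0,0,0,0],[20,0,0,0,0],[20,0,0,0,0],[20,0,0,0,0],[20,0,0,0,0]]
  ]
}}

```text
t: 23.75
tcp_pos: [527.2, 166.4, 123.9]
tcp_rot: [-0.017, 1.0, 0.0, -0.0]
wrist_force: [-8.5, 0.5, 17.0]
finger_gap: 25.3
grip_force: 30.0
```

```bash
python3 -c "
from h import *
for f in('s2','l3_scene'):
    P=cloud('scene',np.load(f+'.npy')).reshape(-1,3); m=(np.hypot(P[:,0]-566,P[:,1]-271)<35)&(P[:,2]>75)&(P[:,2]<83); q=P[m][:,:2]-P[m][:,:2].mean(0); print(m.sum(),P[m].mean(0),'bar dir',np.linalg.svd(q,full_matrices=False)[2][0])"
```

```text
57 [569.69734458 272.83095247  78.21436824] bar dir [-0.37692721  0.92624288]
61 [570.2909045  272.77807468  78.01932261] bar dir [-0.38586916  0.92255352]
```

```bash
python3 -c "
from plant import *
print(job_done())"
```

```text
the job is handed in; nothing more can be done
None
```

I've handed in the job with both steps done, though no verdict came back: the valve sits at the green dot (measured at about 1.22 rad), and the gripped coupler is holding the nipple at its stop with about 20 N along its axis.

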